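# Charge the batch tub and hold the ticket clip open on its card

## Task

Tip the steel pot by its black bar so that all four walnuts drop into the white tub below it, then swing the pot back upright. Then squeeze the red spring clip open, take it off its rack and bring it down astride the middle of the top edge of the tub's upright card, jaws gaping on both sides and touching nothing, so that I can slip a ticket in. Finish while still holding the clip wide open there, do not put it down or let it bite the card, and leave the jar, bottle and brush alone.

Things in the scene. Friction and masses are not known exactly. Their poses are not given: they have to be found in the camera images.
- station: Fixed white open tub, 160 (x) by 200 (y) by 60 mm high, walls 5 mm. Origin: centre of its underside, on the bench; z up. Two posts (x = -87 and 87, y = 60 mm, 150 mm high) carry the steel pot over its +y end; an upright card stands at its -y end.
- pot (a joint): Tilt of the steel pot (100 mm across, 75 mm high) about a level axis parallel to the station's x, through station point (0, 60, 140) mm. 0 = upright (stop); grows as its mouth tips towards station -y, over the tub; stop at 2.2. Walnuts roll out from about 1.7 rad; about 2.1 empties it. Stiff pivot (0.25 N m): stays where left.
- pot_bar (a point): Middle of the black bar that tips the pot: 10 mm thick, 72 mm long, parallel to station x, on two thin arms at its ends. It circles the pot's axis at 120 mm radius; with the pot upright it is 104 mm to the +y side of the axis and 60 mm above it (200 mm above the bench), and passes over the top as the pot tips. Straddled from above, it turns easily between the fingers.
- walnut0_center (a point): Centre of one of four brown walnuts, balls of 30 mm diameter, 13 g, loose in the pot at the start.
- walnut1_center (a point): Centre of one of four brown walnuts, balls of 30 mm diameter, 13 g, loose in the pot at the start.
- walnut2_center (a point): Centre of one of four brown walnuts, balls of 30 mm diameter, 13 g, loose in the pot at the start.
- walnut3_center (a point): Centre of one of four brown walnuts, balls of 30 mm diameter, 13 g, loose in the pot at the start.
- card: White stiff card fixed upright outside the tub's -y end (station y = -107 mm), 90 mm wide (its x axis, parallel to the station's x), 3 mm thick (its y axis), 90 mm high. Origin: middle of its top edge, 150 mm above the bench.
- clip_mid (a point): Centre of the loose red spring clip (60 g, 28 mm wide), on its hinge pin; clip z points up to the tails, y across the jaws, x along the pin. Two flat red tails rise to 40 mm above it, splayed to 47 mm over their outsides at the top; black jaws reach 40 mm below it. At the start the clip stands upright biting the rack's strip, this point 60 mm above the bench, pin (5 mm radius) on the strip.
- clip_jaw (a joint): Opening angle of each clip jaw (both alike): 0 = biting a 4 mm strip, 0.28 = fully open (stop). A spring closes it: squeezing the tails along the clip's y takes about 5 N to start, 10 N fully. Fully open the tails are parallel, upright, 23 mm over their outsides; jaw tips 26 mm apart, 16 mm at 22 mm below the pin.
- rack: Fixed clip rack: grey base 90 by 60 by 12 mm with an upright steel strip 70 mm wide (x), 4 mm thick (y), its top edge 55 mm above the bench; the clip sits within 12 mm of its middle, with the same axes. Origin: centre of the base's underside.
- jar: Bystander: amber jar with brass cap, 56 mm across, 85 mm high; origin under its centre. Leave it alone.
- bottle: Bystander: white bottle with red cap, 56 mm across, 150 mm high; origin under its centre. Leave it alone.
- brush: Bystander: brush lying on the bench beyond the tub. Leave it alone.
There are look-alikes about, which are no part of the job. What is meant by the part that bears clip_mid is not green, and is the larger of those in its own colour.

How it is judged:
By the outcome, as a careful person would: the job done as asked, in the order asked, and still so for the second after the job is handed in, while the arm keeps its last pose, push and grip.
It also fails if it takes over 61 s, if anything falls off the work surface, if the arm or the gripper's body presses on something with over 40 N, if the wrist force passes 120 N, or if a joint passes its speed limit or range.

## Robot

A 7-joint arm with a two-finger parallel gripper is mounted at the origin on the work surface. World frame = base frame: x ahead of the robot, y to its left, z up, the work surface at z = 0. Lengths are in m, angles in rad, forces in N, time in s.
With the tool pointing down it reaches from about 0.425 to 0.925 m from the base axis. Payload 6.8 kg.
Tool frame: the origin (TCP) lies on the centre line of the jaws, within the pads' length; the fingertips stand 8 mm ahead of it and the grasp point (between the pads) lies 11 mm behind it (bot.tips_ahead is the distance from the TCP to the fingertips, in m); z points along the fingers, y is the line along which they close (so a half turn about z gives the same grasp; the last joint's range is limited). The gripper opens to 85 mm and grips with 20 to 120 N. Pads are 22 mm wide; open, the fingers measure 114 mm over their backs; the gripper's body (76 mm by 85 mm) begins 54 mm behind the grasp point. The pads swing forward as they close: fully open they stand 13 mm farther back than shut.
Start: joints at [-1.234, 0.477, 0.022, 1.555, -0.011, 1.109, -0.083], TCP at [0.29, 0.609, 0.239] pointing down, gripper open.
Joint ranges: [-2.96, 2.96], [-0.34, 2.1], [-1.41, 1.46], [0.24, 2.44], [-1.37, 4.51], [0.17, 1.92], [-2.96, 2.96]. Speed limits (rad/s): [2.39, 2.39, 3.14, 3.14, 3.14, 3.14, 3.14].

## Interface

Orientations are given as a unit quaternion [w, x, y, z].
In Python, from station import bot gives the robot as it stands.
- The arm moves only by the tool send_rows, never from a script. Its argument "deltas" is text: rows parted by semicolons, each of 4 numbers parted by spaces: the shift along the tool's x, y, z in m, then the turn about the tool's z in degrees. In form: x y z spin; .... A call has 1 to 5 rows; each row is the pose to reach, as a shift and turn from the pose commanded when the call began, along the tool's axes at that moment; what a row does not reach only later rows make up. A row lasts 1/10 s, in which the tool goes at most 50 mm and 8.59 degrees, less where a joint would pass 70% of its speed; a pose out of reach is approached as far as the arm can. A call with a gripper value outside its range is refused whole. "claw" is the opening, from 0 (shut) to 1 (fully open), set as the call begins (left out, the last holds). The fingers move at their own pace and stop on an object; "force" is the grip in N (left out, the last holds). Time passes only in rows, so rows that repeat a pose let the fingers close. It gives the time, the measured TCP pose, the force, the opening and the grip force at its end, in the units of the state.
- bot.get_obs(): the state, without advancing time (a new reading comes with each control period).
- bot.read_camera(name): name is "side" or "top" or "wrist"; returns a dict with "img" (420x560x3 uint8, red, green, blue), "depth" (420x560 float32, m along the optical axis (not along the pixel's ray), 0 where there is no reading), "fx", "fy", "cx", "cy" (pixels), "camera_from_world" (4x4, takes a point from world to camera coordinates). Camera axes: x right, y up, looking along -z (the intrinsics and any distortion apply to the point x, -y, -z); pixel columns grow to the right and rows downward; lengths in m; the calibration is good to about 2 mm. A picture is of the moment at which its call begins.
- bot.hand_in(): hands the job in; it is judged then, once.
Trained networks look in a picture, given as the dict that the camera call returned (one of the last four; its "shot" number tells which), for a name from the list of things; names that differ only in an ending like _2 or _b are one class to them, and where a whole thing is asked for, a point or a joint stands for the part that bears it (a point fixed in the world has none). Each returns a list of dicts, best first, with "confidence" (0 to 1); they miss things now and then, are a little off and sometimes report something else, mostly with a low value. They report only what shows in the picture. A call takes as long as a camera call. They do not tell look-alikes from the thing itself.
- bot.masks_of(picture, query): "mask" (420x560 bool, what is visible of it).
- bot.landmark_of(picture, query): "xyz" ([x, y, z] in m, in world coordinates, good to about 4 mm: a listed point, or the origin of a listed thing).
The state is a dict: "t": time; "q": joint angles; "joint_vel": joint speeds; "joint_torque": joint torques, N m; "eef_pos": TCP position; "tool_rot": TCP orientation; "contact_force": force on the tool from outside, world axes, zero at the start; "torque": the same for the moment, N m; "gripper_width": opening from 0.0 (shut) to 1.0 (fully open); "grasp_force": force on a finger pad.
Only numpy, scipy, OpenCV 4.12 (cv2) and the standard library are available. Lean on these libraries where they do the work, as an engineer would, in place of code of your own. Each camera call takes 0.05 s, during which the arm holds its last target. There are 200 camera calls.

## Working session

There is one attempt and no reset: what is moved stays moved. The work goes in short steps, Python scripts to look and compute and a tool call to move; the robot and the scene stay as the last step left them, time stands still between calls to the robot, and variables do not carry over. Pictures are saved under pics/ and viewed, at most 10 in all, crops included, and the job is handed in when it is done.

Besides the shell and the picture viewer there is one more tool, called after "Call:" by a JSON object that holds its "op" and its "data", one argument or row to a line. send_rows: Moves the arm, as the interface text tells. Its arguments: {"type":"object","properties":{"deltas":{"type":"string"},"claw":{"type":"number"},"force":{"type":"number"}},"required":["deltas"]}

```bash
mkdir -p pics; ls; cat > h.py <<'E'
import numpy as np, cv2
from station import bot
def px(p,P):
    c=p["camera_from_world"]@np.append(P,1); return (p["cx"]+p["fx"]*c[0]/-c[2], p["cy"]-p["fy"]*c[1]/-c[2])
def world(p,u,v,d=None):
    u=np.asarray(u);v=np.asarray(v)
    d=p["depth"][v.astype(int),u.astype(int)] if d is None else d
    X=np.stack([(u-p["cx"])/p["fx"]*d,-(v-p["cy"])/p["fy"]*d,-d,np.ones_like(d)],-1)
    return (X@np.linalg.inv(p["camera_from_world"]).T)[...,:3]
def cloud(p,m):
    v,u=np.nonzero(m&(p["depth"]>0)); return world(p,u,v)
def save(p,n): cv2.imwrite("pics/"+n+".png",p["img"][:,:,::-1])
E
python3 - <<'E'
from h import *
o=bot.get_obs(); print({k:np.round(v,3) for k,v in o.items()})
ps={n:bot.read_camera(n) for n in("side","top")}
for n,p in ps.items():
    save(p,n)
    print(n,[k for k in p], np.round(np.linalg.inv(p["camera_from_world"])[:3,3],3))
    for q in ["station","pot_bar","card","clip_mid","rack","jar","bottle","brush"]:
        print(q,[(np.round(r["xyz"],3).tolist(),round(r["confidence"],2),np.round(px(p,r["xyz"])).tolist()) for r in bot.landmark_of(p,q)])
cv2.imwrite("pics/both.png",cv2.resize(np.hstack([ps["side"]["img"],ps["top"]["img"]])[:,:,::-1],(800,300)))
E
```

```text
pics
{'t': np.float64(0.0), 'q': array([-1.234,  0.478,  0.022,  1.556, -0.011,  1.109, -0.083]), 'joint_vel': array([ 0.001,  0.001,  0.   , -0.   ,  0.003,  0.001, -0.002]), 'joint_torque': array([-0.0000e+00, -5.9646e+01,  1.6080e+00, -2.8119e+01,  1.2000e-02,
        9.0000e-03, -0.0000e+00]), 'eef_pos': array([0.29 , 0.609, 0.238]), 'tool_rot': array([-0.   ,  0.221,  0.975, -0.001]), 'contact_force': array([-0.102, -0.337, -0.75 ]), 'torque': array([ 0.016, -0.03 , -0.034]), 'grasp_force': np.float64(0.0), 'gripper_width': np.float64(1.0)}
side ['img', 'depth', 'fx', 'fy', 'cx', 'cy', 'camera_from_world', 'shot'] [ 0.009 -1.082  1.046]
station [([0.542, 0.008, 0.004], 0.89, [256.0, 261.0])]
pot_bar [([0.542, 0.175, 0.206], 0.84, [227.0, 176.0])]
card [([0.549, -0.095, 0.149], 0.79, [275.0, 240.0]), ([0.435, 0.421, -0.002], 0.44, [171.0, 203.0])]
clip_mid [([0.595, -0.267, 0.059], 0.66, [324.0, 299.0]), ([0.601, -0.366, 0.028], 0.47, [348.0, 332.0]), ([0.687, -0.193, 0.044], 0.47, [337.0, 274.0])]
rack [([0.6, -0.271, -0.0], 0.76, [326.0, 316.0])]
jar [([0.432, -0.284, -0.001], 0.65, [271.0, 344.0])]
bottle [([0.43, 0.418, -0.0], 0.96, [170.0, 204.0])]
brush [([0.761, 0.049, 0.001], 0.9, [312.0, 231.0])]
top ['img', 'depth', 'fx', 'fy', 'cx', 'cy', 'camera_from_world', 'shot'] [0.357 0.014 1.324]
station [([0.546, 0.013, 0.0], 0.58, [280.0, 239.0])]
pot_bar [([0.542, 0.178, 0.204], 0.91, [204.0, 227.0])]
card [([0.544, -0.092, 0.151], 0.54, [326.0, 230.0])]
clip_mid [([0.595, -0.266, 0.062], 0.65, [394.0, 216.0]), ([0.693, -0.187, 0.04], 0.53, [360.0, 180.0])]
rack [([0.599, -0.267, 0.003], 0.7, [390.0, 219.0])]
jar [([0.428, -0.282, 0.004], 0.79, [397.0, 287.0]), ([0.566, 0.069, 0.118], 0.31, [256.0, 223.0])]
bottle [([0.43, 0.413, -0.003], 0.7, [121.0, 283.0])]
brush [([0.763, 0.048, -0.0], 0.69, [268.0, 157.0])]
```

View pics/side.png

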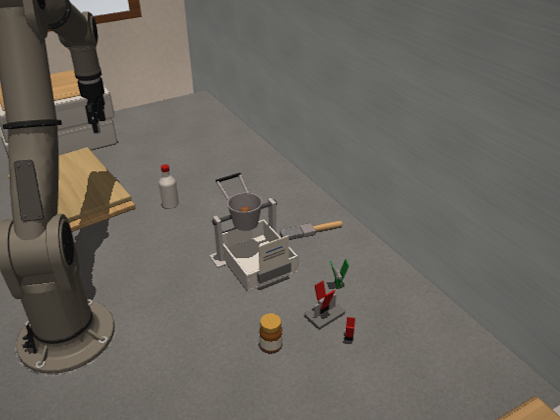

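```bash
python3 - <<'E'
from h import *
p=bot.read_camera("side")
cv2.imwrite("pics/clips.png",cv2.resize(p["img"][240:365,270:400,::-1],(780,750))[:600])
t=bot.read_camera("top")
# bar orientation, card orientation, clips
for n,p in(("side",p),("top",t)):
    for q in ["pot_bar","card","clip_mid","rack"]:
        for r in bot.masks_of(p,q):
            m=r["mask"]; c=cloud(p,m)
            if len(c)<5: continue
            rect=cv2.minAreaRect(c[:,:2].astype(np.float32)*1000)
            print(n,q,round(r["confidence"],2),m.sum(),"px",np.round(np.argwhere(m).mean(0)[::-1]),"xyzmed",np.round(np.median(c,0),3),"zmax",round(np.percentile(c[:,2],98),3),"rect",np.round(rect[0]),np.round(rect[1]),round(rect[2],1), "rgb",p["img"][m].mean(0).round())
E
```

```text
side pot_bar 0.88 1177 px [244. 208.] xyzmed [0.545 0.07  0.152] zmax 0.203 rect [619. 242.] [478. 145.] 67.6 rgb [82. 76. 74.]
side card 0.92 788 px [273. 253.] xyzmed [ 0.543 -0.098  0.108] zmax 0.15 rect [545. -98.] [92. 15.] 1.7 rgb [111. 104.  94.]
side card 0.57 587 px [308. 230.] xyzmed [0.737 0.042 0.016] zmax 0.024 rect [701.  33.] [332. 152.] 23.3 rgb [127. 112.  97.]
side clip_mid 0.65 139 px [320. 289.] xyzmed [ 0.591 -0.254  0.083] zmax 0.102 rect [ 592. -253.] [31. 17.] 2.8 rgb [115.  23.  19.]
side clip_mid 0.56 365 px [324. 296.] xyzmed [ 0.593 -0.266  0.071] zmax 0.101 rect [ 623. -229.] [155.  48.] 52.8 rgb [93. 31. 29.]
side clip_mid 0.55 222 px [350. 329.] xyzmed [ 0.606 -0.366  0.039] zmax 0.061 rect [ 622. -347.] [84. 25.] 51.6 rgb [91. 30. 27.]
side clip_mid 0.54 244 px [341. 274.] xyzmed [ 0.698 -0.197  0.042] zmax 0.08 rect [ 720. -164.] [121.  41.] 51.1 rgb [49. 75. 50.]
side rack 0.7 617 px [325. 314.] xyzmed [ 0.586 -0.276  0.012] zmax 0.053 rect [ 598. -269.] [94. 63.] 7.8 rgb [87. 83. 78.]
top pot_bar 0.85 1632 px [246. 227.] xyzmed [0.555 0.086 0.158] zmax 0.207 rect [541. 111.] [159. 182.] 4.9 rgb [102.  97.  98.]
top card 0.56 188 px [328. 234.] xyzmed [ 0.541 -0.097  0.127] zmax 0.155 rect [ 544. -105.] [90. 17.] 0.3 rgb [118. 119. 112.]
top clip_mid 0.62 266 px [399. 217.] xyzmed [ 0.592 -0.279  0.07 ] zmax 0.104 rect [ 597. -283.] [35. 75.] 12.6 rgb [108.  55.  54.]
top clip_mid 0.61 252 px [364. 177.] xyzmed [ 0.699 -0.196  0.049] zmax 0.083 rect [ 697. -198.] [34. 62.] 62.5 rgb [62. 94. 66.]
top rack 0.58 656 px [390. 220.] xyzmed [ 0.592 -0.263  0.013] zmax 0.058 rect [ 597. -269.] [91. 61.] 7.9 rgb [116. 111. 110.]
```

The side picture shows the pot and tub (pot 245,210; card 275,255) and three clips: green at (340,274), red on the rack at (324,297) and a smaller red one at (350,329). The one meant is the larger red clip, on the rack. I'll confirm it in a crop and measure the orientations.

View pics/clips.png

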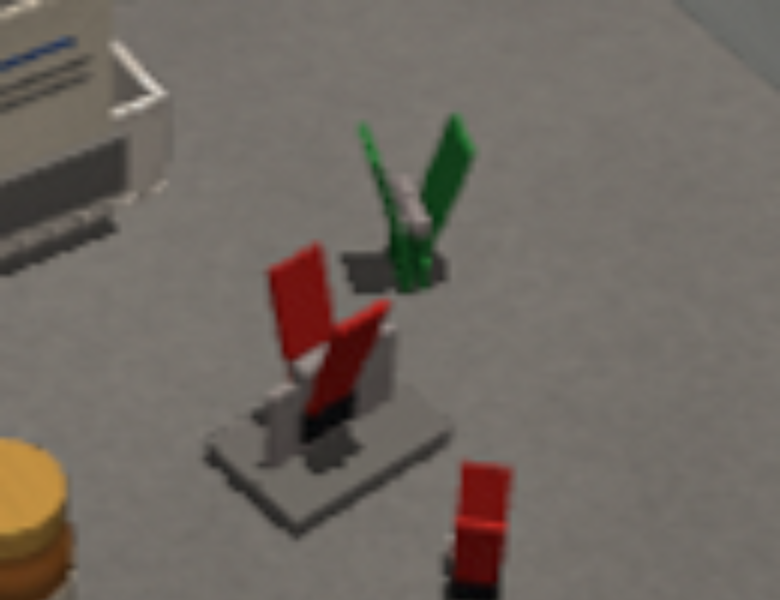

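```bash
python3 - <<'E'
from h import *
for n in("top","side"):
    p=bot.read_camera(n); save(p,n+"2")
    v,u=np.mgrid[0:420,0:560]; W=world(p,u,v); I=p["img"].astype(int)
    def seg(name,m):
        c=W[m&(p["depth"]>0)]
        x=c[:,:2].mean(0); U,S,V=np.linalg.svd(c[:,:2]-x); d=V[0]*np.sign(V[0][0])
        r=cv2.minAreaRect(c[:,:2].astype(np.float32)*1000)
        print(n,name,len(c),np.round(c.mean(0),4),"yaw",round(np.degrees(np.arctan2(d[1],d[0])),1),"ext",np.round(np.ptp((c[:,:2]-x)@V.T,axis=0),3),"rect",np.round(r[0],1),np.round(r[1],1),round(r[2],1))
    X,Y,Z=W[...,0],W[...,1],W[...,2]
    near=lambda x,y,r:(np.hypot(X-x,Y-y)<r)
    seg("bar",near(.542,.177,.06)&(Z>.192)&(Z<.22)&(Y>.16))
    seg("cardtop",near(.545,-.096,.06)&(Z>.143)&(Z<.16))
    seg("card",near(.545,-.096,.06)&(Z>.07)&(Z<.16))
    seg("rackbase",near(.597,-.269,.07)&(Z>.008)&(Z<.016)&(I.std(-1)<15))
    seg("strip",near(.597,-.269,.06)&(Z>.045)&(Z<.058)&(I.std(-1)<12))
    red=(I[...,0]>60)&(I[...,0]>2*I[...,1])
    seg("redtails",near(.597,-.269,.06)&red)
    seg("redtop",near(.597,-.269,.06)&red&(Z>.09))
    seg("posts",near(.545,.07,.14)&(Z>.145)&(Z<.156)&(abs(X-.545)>.07))
E
```

```text
top bar 193 [0.5439 0.1706 0.2039] yaw 0.4 ext [0.079 0.017] rect [545. 169.] [79.5 17.1] 0.3
top cardtop 80 [ 0.5442 -0.0986  0.1511] yaw -0.5 ext [0.09  0.003] rect [544.4 -98.5] [ 3.1 90.1] 89.4
top card 200 [ 0.5431 -0.0978  0.1222] yaw -0.1 ext [0.091 0.004] rect [544.1 -98.4] [ 3.6 90.6] 89.7
top rackbase 505 [ 0.5945 -0.264   0.0124] yaw 12.8 ext [0.112 0.109] rect [ 597.3 -267.9] [111.5 108.6] 13.7
top strip 36 [ 0.6027 -0.2676  0.0531] yaw 7.7 ext [0.071 0.006] rect [ 597.5 -268.2] [70.7  5.8] 6.9
top redtails 162 [ 0.5932 -0.2771  0.0794] yaw -82.7 ext [0.046 0.041] rect [ 598.7 -268.8] [41.1 45.6] 8.2
top redtop 63 [ 0.5921 -0.2752  0.0985] yaw -82.7 ext [0.046 0.027] rect [ 591.9 -270.2] [27.  45.4] 5.8
top posts 203 [0.542  0.0678 0.1497] yaw -0.2 ext [0.198 0.028] rect [545.2  67.8] [ 28.  197.7] 89.7
side bar 99 [0.5451 0.1704 0.2014] yaw 0.5 ext [0.082 0.018] rect [545.4 170.6] [82.2 17.7] 1.5
side cardtop 87 [ 0.5461 -0.0976  0.1475] yaw 0.0 ext [0.089 0.012] rect [545.5 -97.6] [10.8 88.7] 88.9
side card 719 [ 0.5445 -0.0975  0.1115] yaw -0.0 ext [0.094 0.012] rect [545.  -97.4] [11.9 93.6] 89.6
side rackbase 391 [ 0.592  -0.2778  0.0117] yaw -8.4 ext [0.101 0.065] rect [ 598.3 -269.4] [92.8 63.2] 8.9
side strip 46 [ 0.5904 -0.2699  0.0512] yaw 7.9 ext [0.076 0.008] rect [ 598.5 -267.6] [75.9  7.8] 9.0
side redtails 248 [ 0.5914 -0.2666  0.0776] yaw -83.8 ext [0.049 0.03 ] rect [ 593.4 -267.7] [29.9 48.6] 9.2
side redtop 74 [ 0.5915 -0.2664  0.0964] yaw -82.6 ext [0.049 0.029] rect [ 591.6 -268.4] [28.  48.7] 12.1
side posts 85 [0.5432 0.0672 0.1489] yaw 0.2 ext [0.201 0.035] rect [546.1  69. ] [ 34.9 200.8] 89.8
```

The crop shows the red clip with its tails up, standing on the grey rack. It is clearly larger than the lone red clip at lower right, so it is the one meant. Station yaw is about 0, the bar is at (0.545, 0.172, 0.200) and the rack yaw is about 8°. Next I move above the bar.

Call:
{"op": "send_rows", "data": {
  "deltas": "-0.042 -0.028 -0.008 -5; -0.084 -0.057 -0.016 -11; -0.126 -0.085 -0.024 -17; -0.168 -0.113 -0.03 -22; -0.21 -0.142 -0.03 -25.6",
  "claw": 0.55,
  "force": 20
}}

```text
t: 2.0
eef_pos: [0.4173, 0.3944, 0.2704]
tool_rot: [0.001, -0.003, 1.0, 0.001]
contact_force: [-0.2, 0.4, 0.9]
gripper_width: 0.547
grasp_force: 0.0
```

```bash
cat >> h.py <<'E'
from scipy.spatial.transform import Rotation as Rn
def to(P,ang):
    o=bot.get_obs(); q=o["tool_rot"]; R=Rn.from_quat([q[1],q[2],q[3],q[0]]).as_matrix()
    a=np.degrees(np.arctan2(R[1,1],R[0,1])); s=(ang-a+90)%180-90
    print("t",round(float(o["t"]),2),"pos",np.round(o["eef_pos"],4),"close ang",round(a,2),"F",np.round(o["contact_force"],1),"w",round(float(o["gripper_width"]),3),"g",round(float(o["grasp_force"]),1))
    print("R cols x,y,z",np.round(R.T,3).tolist())
    print("delta tool",np.round(R.T@(np.array(P)-o["eef_pos"]),4),"spin",round(-s,2))
E
python3 - <<'E'
from h import *
to([.545,.172,.26],90)
E
```

```text
t 2.0 pos [0.4173 0.3944 0.2704] close ang 90.31 F [-0.2  0.4  0.9] w 0.547 g 0.0
R cols x,y,z [[-1.0, -0.005, -0.001], [-0.005, 1.0, 0.002], [0.001, 0.002, -1.0]]
delta tool [-0.1265 -0.2231  0.0102] spin 0.31
```

Call:
{"op": "send_rows", "data": {
  "deltas": "-0.025 -0.043 0 0.3; -0.05 -0.086 0 0.3; -0.075 -0.13 0 0.3; -0.1 -0.174 0 0.3; -0.125 -0.215 0 0.3"
}}

```text
t: 2.5
eef_pos: [0.5422, 0.179, 0.2697]
tool_rot: [0.0, 0.002, 1.0, 0.0]
contact_force: [0.7, 0.4, 1.1]
gripper_width: 0.552
grasp_force: 0.0
```

Call:
{"op": "send_rows", "data": {
  "deltas": "-0.002 -0.008 0 0; -0.002 -0.008 0 0"
}}

```text
t: 2.7
eef_pos: [0.5442, 0.1705, 0.2693]
tool_rot: [0.0, 0.004, 1.0, -0.0]
contact_force: [-0.0, -0.2, 0.4]
gripper_width: 0.547
grasp_force: 0.0
```

```bash
python3 - <<'E'
from h import *
to([.545,.172,.189],90)
p=bot.read_camera("wrist"); save(p,"wrist1")
print([(np.round(r["xyz"],3),round(r["confidence"],2)) for r in bot.landmark_of(p,"pot_bar")])
v,u=np.mgrid[0:420,0:560]; W=world(p,u,v)
m=(p["depth"]>0)&(abs(W[...,2]-.202)<.006)&(W[...,1]>.15)&(W[...,1]<.2)&(abs(W[...,0]-.545)<.06)
c=W[m]; print(len(c),c.min(0),c.max(0),np.median(c,0))
E
```

```text
t 2.7 pos [0.5442 0.1705 0.2693] close ang 89.54 F [-0.  -0.2  0.4] w 0.547 g 0.0
R cols x,y,z [[-1.0, 0.008, -0.0], [0.008, 1.0, -0.001], [0.0, -0.001, -1.0]]
delta tool [-0.0007  0.0015  0.0803] spin -0.46
[(array([0.543, 0.178, 0.202]), 0.58)]
1826 [0.50650399 0.15187108 0.19601786] [0.58735895 0.17945843 0.20736955] [0.54255391 0.17342219 0.2046454 ]
```

Call:
{"op": "send_rows", "data": {
  "deltas": "0 0.002 0.03 -0.5; 0 0.002 0.06 -0.5; 0 0.002 0.08 -0.5"
}}

```text
t: 3.1
eef_pos: [0.5416, 0.1776, 0.1874]
tool_rot: [-0.001, -0.005, 1.0, 0.0]
contact_force: [-0.3, 0.3, -0.8]
gripper_width: 0.547
grasp_force: 0.0
```

Call:
{"op": "send_rows", "data": {
  "deltas": "0 0 0 0; 0 0 0 0; 0 0 0 0; 0 0 0 0",
  "claw": 0.05,
  "force": 20
}}

```text
t: 3.5
eef_pos: [0.5436, 0.1748, 0.1903]
tool_rot: [0.0, -0.003, 1.0, 0.0]
contact_force: [-1.7, -3.0, 0.6]
gripper_width: 0.105
grasp_force: 20.7
```

```bash
python3 - <<'E'
from h import *
to([.545,.172,.189],90)
p=bot.read_camera("wrist");s=bot.read_camera("side")
cv2.imwrite("pics/g1.png",cv2.resize(np.hstack([p["img"],cv2.resize(s["img"][120:300,150:390],(560,420))])[:,:,::-1],(800,300)))
E
```

```text
t 3.5 pos [0.5436 0.1748 0.1903] close ang 90.3 F [-1.7 -3.   0.6] w 0.105 g 20.7
R cols x,y,z [[-1.0, -0.005, -0.001], [-0.005, 1.0, 0.0], [0.001, 0.0, -1.0]]
delta tool [-0.0014 -0.0028  0.0013] spin 0.3
```

View pics/g1.png

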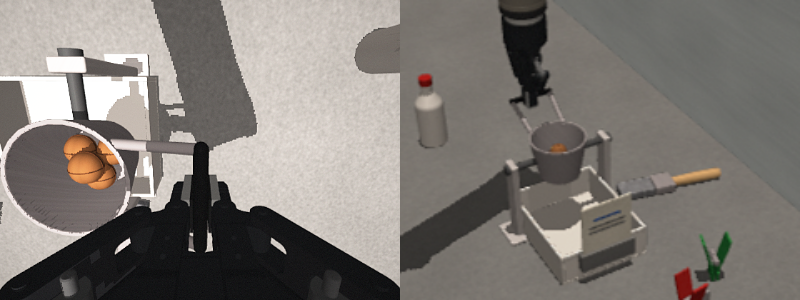

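The walnuts are in the pot and the bar sits between the pads. Next I compute the arc table.

```bash
python3 - <<'E'
import numpy as np
th=list(np.linspace(0,1.5,16))+list(np.linspace(1.5,2.14,11))[1:]
for k in range(0,25,5):
    p=[np.pi/6+t for t in th[k:k+6]]
    print("; ".join(f"0 {.12*(np.cos(a)-np.cos(p[0])):.4f} {-.12*(np.sin(a)-np.sin(p[0])):.4f} 0" for a in p[1:]))
E
```

```text
0 -0.0065 -0.0101 0; 0 -0.0140 -0.0195 0; 0 -0.0224 -0.0280 0; 0 -0.0316 -0.0357 0; 0 -0.0415 -0.0425 0
0 -0.0105 -0.0057 0; 0 -0.0216 -0.0104 0; 0 -0.0331 -0.0139 0; 0 -0.0448 -0.0162 0; 0 -0.0568 -0.0174 0
0 -0.0120 0.0000 0; 0 -0.0239 0.0013 0; 0 -0.0357 0.0037 0; 0 -0.0471 0.0073 0; 0 -0.0582 0.0120 0
0 -0.0068 0.0036 0; 0 -0.0133 0.0076 0; 0 -0.0196 0.0120 0; 0 -0.0256 0.0168 0; 0 -0.0313 0.0220 0
0 -0.0053 0.0055 0; 0 -0.0103 0.0114 0; 0 -0.0149 0.0176 0; 0 -0.0190 0.0240 0; 0 -0.0228 0.0307 0
```

Call:
{"op": "send_rows", "data": {
  "deltas": "0 -0.0065 -0.0101 0; 0 -0.0140 -0.0195 0; 0 -0.0224 -0.0280 0; 0 -0.0316 -0.0357 0; 0 -0.0415 -0.0425 0"
}}

```text
t: 4.1
eef_pos: [0.5436, 0.1353, 0.2337]
tool_rot: [0.0, -0.004, 1.0, 0.002]
contact_force: [-3.5, 6.0, 2.3]
gripper_width: 0.105
grasp_force: 20.1
```

Call:
{"op": "send_rows", "data": {
  "deltas": "0 -0.0105 -0.0057 0; 0 -0.0216 -0.0104 0; 0 -0.0331 -0.0139 0; 0 -0.0448 -0.0162 0; 0 -0.0568 -0.0174 0"
}}

```text
t: 4.6
eef_pos: [0.5438, 0.0775, 0.2513]
tool_rot: [0.001, -0.003, 1.0, 0.001]
contact_force: [-3.5, 4.6, 6.9]
gripper_width: 0.107
grasp_force: 20.7
```

```bash
python3 - <<'E'
from h import *
to([.543,.173-.0983,.1903+.0599],90)
p=bot.read_camera("side")
cv2.imwrite("pics/mid.png",cv2.resize(p["img"][120:300,150:390,::-1],(720,540)))
E
```

```text
t 4.6 pos [0.5438 0.0775 0.2513] close ang 90.37 F [-3.5  4.6  6.9] w 0.107 g 20.7
R cols x,y,z [[-1.0, -0.006, -0.001], [-0.006, 1.0, 0.003], [0.001, 0.003, -1.0]]
delta tool [ 0.0008 -0.0028  0.0011] spin 0.37
```

View pics/mid.png

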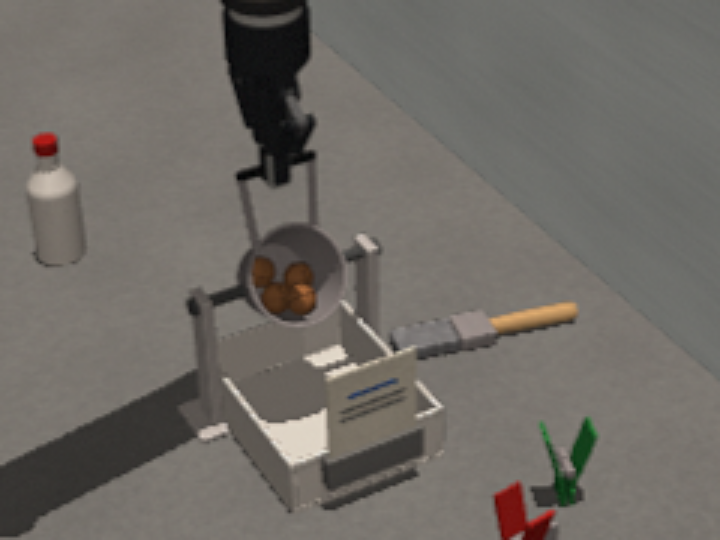

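The pot is tilted about 1 rad with the bar still held (picture px 275,170) and all four walnuts inside. I continue the arc.

Call:
{"op": "send_rows", "data": {
  "deltas": "0 -0.0120 0.0000 0; 0 -0.0239 0.0013 0; 0 -0.0357 0.0037 0; 0 -0.0471 0.0073 0; 0 -0.0582 0.0120 0"
}}

```text
t: 5.15
eef_pos: [0.5441, 0.0176, 0.2375]
tool_rot: [0.0, -0.003, 1.0, 0.0]
contact_force: [-3.6, 3.3, 2.1]
gripper_width: 0.107
grasp_force: 21.1
```

Call:
{"op": "send_rows", "data": {
  "deltas": "0 -0.0068 0.0036 0; 0 -0.0133 0.0076 0; 0 -0.0196 0.0120 0; 0 -0.0256 0.0168 0; 0 -0.0313 0.0220 0"
}}

```text
t: 5.65
eef_pos: [0.5441, -0.0131, 0.2144]
tool_rot: [-0.0, -0.003, 1.0, 0.0]
contact_force: [-4.1, 2.3, 2.7]
gripper_width: 0.106
grasp_force: 21.7
```

Call:
{"op": "send_rows", "data": {
  "deltas": "0 -0.0053 0.0055 0; 0 -0.0103 0.0114 0; 0 -0.0149 0.0176 0; 0 -0.0190 0.0240 0; 0 -0.0228 0.0307 0"
}}

```text
t: 6.15
eef_pos: [0.5445, -0.0358, 0.1837]
tool_rot: [-0.0, -0.003, 1.0, 0.0]
contact_force: [-3.6, 2.9, 2.4]
gripper_width: 0.109
grasp_force: 21.6
```

Call:
{"op": "send_rows", "data": {
  "deltas": "0 0 0 0; 0 0 0 0; 0 0 0 0; 0 0 0 0; 0 0 0 0"
}}

```text
t: 6.65
eef_pos: [0.5444, -0.0356, 0.1844]
tool_rot: [-0.0, -0.003, 1.0, -0.0]
contact_force: [-3.0, 2.0, -1.9]
gripper_width: 0.105
grasp_force: 21.2
```

```bash
python3 - <<'E'
from h import *
to([.543,.173-.2105,.19],90)
p=bot.read_camera("side"); t=bot.read_camera("top")
cv2.imwrite("pics/tip.png",np.hstack([cv2.resize(p["img"][150:300,190:330,::-1],(400,428)),cv2.resize(t["img"][170:290,200:340,::-1],(400,428))]))
for i in range(4):
  for q in (p,t): print([(np.round(r["xyz"],3).tolist(),round(r["confidence"],2)) for r in bot.landmark_of(q,"walnut%d_center"%i)]) if i==0 else 0
E
```

```text
t 6.65 pos [ 0.5444 -0.0356  0.1844] close ang 90.33 F [-3.   2.  -1.9] w 0.105 g 21.2
R cols x,y,z [[-1.0, -0.006, 0.0], [-0.006, 1.0, -0.0], [-0.0, -0.0, -1.0]]
delta tool [ 0.0015 -0.0019 -0.0056] spin 0.33
[]
[]
```

View pics/tip.png

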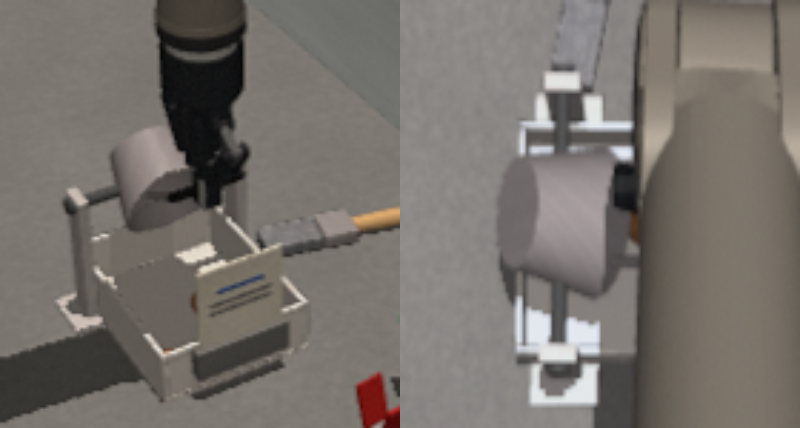

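Call:
{"op": "send_rows", "data": {
  "deltas": "0 -0.0022 0.0042 0; 0 -0.0022 0.0042 0; 0 -0.0022 0.0042 0; 0 -0.0022 0.0042 0"
}}

```text
t: 7.25
eef_pos: [0.5445, -0.0376, 0.1802]
tool_rot: [-0.0, -0.003, 1.0, 0.0]
contact_force: [-3.3, 2.5, -3.4]
gripper_width: 0.105
grasp_force: 21.3
```

```bash
python3 - <<'E'
from h import *
th=np.linspace(2.18,-0.02,21)
for k in range(0,20,5):
    p=[np.pi/6+t for t in th[k:k+6]]
    print("; ".join(f"0 {.12*(np.cos(a)-np.cos(p[0])):.4f} {-.12*(np.sin(a)-np.sin(p[0])):.4f} 0" for a in p[1:]))
for n in ("wrist","side"):
    p=bot.read_camera(n); h=cv2.cvtColor(p["img"],cv2.COLOR_RGB2HSV)
    m=(h[...,0]>3)&(h[...,0]<16)&(h[...,1]>130)&(h[...,2]>40)&(p["depth"]>0)
    v,u=np.mgrid[0:420,0:560]; W=world(p,u,v); m&=(abs(W[...,0]-.545)<.09)&(W[...,1]>-.11)&(W[...,1]<.14)
    k,l,s,c=cv2.connectedComponentsWithStats(m.astype(np.uint8))
    print(n,[(s[i,4],np.round(np.median(W[l==i],0),3).tolist()) for i in range(1,k) if s[i,4]>4])
E
```

```text
0 0.0062 -0.0116 0; 0 0.0137 -0.0225 0; 0 0.0224 -0.0325 0; 0 0.0320 -0.0414 0; 0 0.0426 -0.0493 0
0 0.0114 -0.0066 0; 0 0.0235 -0.0120 0; 0 0.0360 -0.0160 0; 0 0.0490 -0.0186 0; 0 0.0621 -0.0197 0
0 0.0132 0.0003 0; 0 0.0263 0.0020 0; 0 0.0391 0.0052 0; 0 0.0515 0.0097 0; 0 0.0633 0.0156 0
0 0.0111 0.0071 0; 0 0.0213 0.0155 0; 0 0.0306 0.0249 0; 0 0.0388 0.0352 0; 0 0.0458 0.0464 0
wrist [(np.int32(745), [0.487, -0.059, 0.032]), (np.int32(668), [0.549, -0.069, 0.032]), (np.int32(85), [0.549, 0.002, 0.026]), (np.int32(68), [0.569, 0.003, 0.033]), (np.int32(547), [0.598, -0.069, 0.032])]
side []
```

All four walnuts are found in the tub at z of about 30 mm. Now I swing the pot back.

Call:
{"op": "send_rows", "data": {
  "deltas": "0 0.0062 -0.0116 0; 0 0.0137 -0.0225 0; 0 0.0224 -0.0325 0; 0 0.0320 -0.0414 0; 0 0.0426 -0.0493 0"
}}

```text
t: 7.85
eef_pos: [0.5446, 0.0045, 0.2309]
tool_rot: [0.0, -0.002, 1.0, -0.001]
contact_force: [-2.3, -2.2, -2.3]
gripper_width: 0.104
grasp_force: 20.3
```

Call:
{"op": "send_rows", "data": {
  "deltas": "0 0.0114 -0.0066 0; 0 0.0235 -0.0120 0; 0 0.0360 -0.0160 0; 0 0.0490 -0.0186 0; 0 0.0621 -0.0197 0"
}}

```text
t: 8.35
eef_pos: [0.5451, 0.0665, 0.2514]
tool_rot: [0.002, -0.002, 1.0, -0.0]
contact_force: [-2.5, -3.4, 3.2]
gripper_width: 0.105
grasp_force: 20.5
```

Call:
{"op": "send_rows", "data": {
  "deltas": "0 0.0132 0.0003 0; 0 0.0263 0.0020 0; 0 0.0391 0.0052 0; 0 0.0515 0.0097 0; 0 0.0633 0.0156 0"
}}

```text
t: 8.85
eef_pos: [0.5449, 0.1314, 0.2337]
tool_rot: [0.001, -0.003, 1.0, 0.0]
contact_force: [3.8, -3.0, 1.5]
gripper_width: 0.105
grasp_force: 21.0
```

Call:
{"op": "send_rows", "data": {
  "deltas": "0 0.0111 0.0071 0; 0 0.0213 0.0155 0; 0 0.0306 0.0249 0; 0 0.0388 0.0352 0; 0 0.0458 0.0464 0"
}}

```text
t: 9.35
eef_pos: [0.5445, 0.1754, 0.1873]
tool_rot: [0.001, -0.003, 1.0, -0.001]
contact_force: [-4.0, -26.6, 38.7]
gripper_width: 0.108
grasp_force: 25.5
```

```bash
python3 - <<'E'
from h import *
to([.543,.173,.189],90)
E
```

```text
t 9.35 pos [0.5445 0.1754 0.1873] close ang 90.29 F [ -4.  -26.6  38.7] w 0.108 g 25.5
R cols x,y,z [[-1.0, -0.005, -0.002], [-0.005, 1.0, -0.002], [0.002, -0.002, -1.0]]
delta tool [ 0.0015 -0.0024 -0.0017] spin 0.29
```

Call:
{"op": "send_rows", "data": {
  "deltas": "0 -0.002 -0.001 0; 0 -0.002 -0.001 0; 0 -0.002 -0.001 0; 0 -0.002 -0.001 0; 0 -0.002 -0.001 0",
  "claw": 0.5
}}

```text
t: 9.85
eef_pos: [0.5432, 0.1743, 0.1882]
tool_rot: [-0.0, -0.003, 1.0, 0.0]
contact_force: [-0.6, 0.7, -0.1]
gripper_width: 0.502
grasp_force: 0.0
```

Call:
{"op": "send_rows", "data": {
  "deltas": "0 0 -0.03 0; 0 0 -0.06 0; 0 0 -0.085 0; 0 -0.02 -0.095 0; 0 -0.06 -0.1 0"
}}

```text
t: 10.35
eef_pos: [0.5442, 0.1173, 0.2898]
tool_rot: [0.001, -0.006, 1.0, 0.001]
contact_force: [1.1, -0.5, -0.2]
gripper_width: 0.501
grasp_force: 0.0
```

Call:
{"op": "send_rows", "data": {
  "deltas": "-0.01 -0.045 0 0; -0.02 -0.09 0 -2; -0.03 -0.135 0 -4; -0.04 -0.18 0 -6; -0.046 -0.225 0 -8",
  "claw": 1
}}

```text
t: 10.85
eef_pos: [0.5914, -0.1123, 0.2884]
tool_rot: [0.0, -0.073, 0.997, 0.0]
contact_force: [1.0, 0.9, -0.1]
gripper_width: 1.002
grasp_force: 0.0
```

```bash
python3 - <<'E'
from h import *
to([.592,-.269,.2],98)
E
```

```text
t 10.85 pos [ 0.5914 -0.1123  0.2884] close ang 98.42 F [ 1.   0.9 -0.1] w 1.002 g 0.0
R cols x,y,z [[-0.989, -0.146, -0.001], [-0.146, 0.989, 0.0], [0.001, 0.0, -1.0]]
delta tool [ 0.0224 -0.1551  0.0883] spin 0.42
```

Call:
{"op": "send_rows", "data": {
  "deltas": "0.007 -0.05 0.01 0.4; 0.014 -0.1 0.03 0.4; 0.022 -0.15 0.06 0.4; 0.0224 -0.155 0.088 0.4; 0.0224 -0.155 0.088 0.4"
}}

```text
t: 11.35
eef_pos: [0.5873, -0.2702, 0.1954]
tool_rot: [-0.004, -0.066, 0.998, 0.001]
contact_force: [-1.8, 0.2, -0.3]
gripper_width: 1.002
grasp_force: 0.0
```

```bash
python3 - <<'E'
from h import *
to([.592,-.269,.08],98)
cand={}
for n in ("wrist","top","side"):
    p=bot.read_camera(n); 
    if n=="wrist": save(p,"wclip")
    print(n,[(np.round(r["xyz"],3).tolist(),round(r["confidence"],2)) for r in bot.landmark_of(p,"clip_mid")])
    v,u=np.mgrid[0:420,0:560]; W=world(p,u,v); I=p["img"].astype(int)
    red=(I[...,0]>60)&(I[...,0]>2*I[...,1])&(np.hypot(W[...,0]-.594,W[...,1]+.269)<.06)&(p["depth"]>0)&(W[...,2]>.062)&(W[...,2]<.11)
    a=np.radians(8); ex=np.array([np.cos(a),np.sin(a)]); ey=np.array([-np.sin(a),np.cos(a)])
    c=W[red]; 
    if len(c)<10: print("few"); continue
    r=cv2.minAreaRect(c[:,:2].astype(np.float32)*1000); print("all",len(c),np.round(r[0],1),np.round(r[1],1),round(r[2],1))
    t=c[c[:,2]>.088]; r=cv2.minAreaRect(t[:,:2].astype(np.float32)*1000); print("top",len(t),np.round(r[0],1),np.round(r[1],1),round(r[2],1))
    for s in (1,-1):
        h=t[((t[:,:2]-[.594,-.269])@ey)*s>0]
        if len(h)<5: continue
        w=(h[:,:2]-[.594,-.269]); d=np.linalg.svd(w-w.mean(0))[2][0]
        print(s,len(h),"along x",np.round(np.percentile(w@ex,[1,99]),4),"y",np.round(np.percentile(w@ey,[1,50,99]),4),"z",np.round(h[:,2].max(),3),"ang",np.round(np.degrees(np.arctan(d[1]/d[0])),1))
E
```

```text
t 11.35 pos [ 0.5873 -0.2702  0.1954] close ang 97.59 F [-1.8  0.2 -0.3] w 1.002 g 0.0
R cols x,y,z [[-0.991, -0.132, 0.008], [-0.132, 0.991, 0.002], [-0.008, 0.001, -1.0]]
delta tool [-0.0058  0.0003  0.1154] spin -0.41
wrist [([0.69, -0.191, 0.041], 0.69), ([0.606, -0.364, 0.026], 0.68), ([0.59, -0.265, 0.061], 0.64)]
all 1315 [ 595.2 -267.7] [28.2 46.6] 8.1
top 685 [ 595.2 -267.7] [28.1 46.6] 8.2
1 362 along x [-0.0125  0.0148] y [0.0167 0.0202 0.0243] z 0.103 ang 7.5
-1 323 along x [-0.0125  0.015 ] y [-0.0219 -0.0182 -0.0146] z 0.103 ang 7.7
top [([0.692, -0.189, 0.042], 0.67), ([0.596, -0.263, 0.061], 0.53)]
all 119 [ 591.8 -269.7] [26.3 45.5] 7.5
top 50 [ 590.  -269.9] [22.5 45.5] 7.5
1 14 along x [-0.0148  0.    ] y [0.017  0.0201 0.0225] z 0.105 ang 6.9
-1 36 along x [-0.0155  0.007 ] y [-0.023  -0.0192 -0.016 ] z 0.105 ang 6.2
side [([0.594, -0.269, 0.059], 0.56), ([0.601, -0.366, 0.03], 0.53), ([0.688, -0.193, 0.046], 0.52)]
all 198 [ 592.3 -269.6] [29.2 47.5] 7.4
top 77 [ 593.7 -269.2] [27.5 47.5] 8.9
1 49 along x [-0.0141  0.0129] y [0.014  0.0192 0.0234] z 0.101 ang 9.9
-1 28 along x [-0.0138  0.0121] y [-0.0239 -0.0209 -0.0168] z 0.104 ang 5.0
```

View pics/wclip.png

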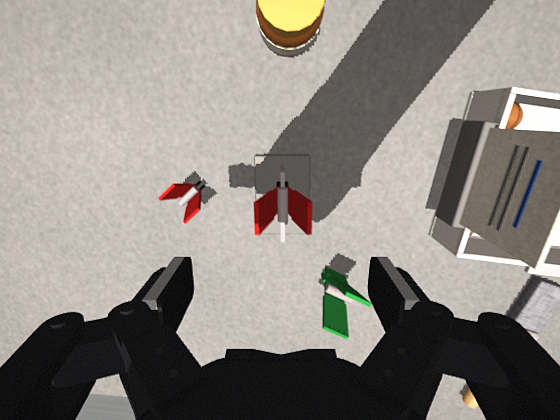

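The wrist picture shows the clip's tails at (283,212), midway between the pads (193 and 370), with the rack below and the green and small red clips well clear. I read the settled pose before descending.

```bash
python3 - <<'E'
from h import *
bot.read_camera("wrist"); to([.594,-.2685,.077],97.9)
E
```

```text
t 11.7 pos [ 0.5926 -0.266   0.2019] close ang 98.05 F [0.1 0.2 1.2] w 1.001 g 0.0
R cols x,y,z [[-0.99, -0.14, -0.003], [-0.14, 0.99, -0.0], [0.003, -0.0, -1.0]]
delta tool [-0.0007 -0.0026  0.1249] spin 0.15
```

Call:
{"op": "send_rows", "data": {
  "deltas": "-0.001 -0.002 0.03 0; -0.001 -0.002 0.06 0; -0.001 -0.002 0.09 0; -0.001 -0.002 0.09 0; -0.001 -0.002 0.09 0"
}}

```text
t: 12.2
eef_pos: [0.5931, -0.2688, 0.1112]
tool_rot: [0.0, -0.069, 0.998, -0.0]
contact_force: [0.2, 0.3, 0.2]
gripper_width: 1.005
grasp_force: 0.0
```

```bash
python3 - <<'E'
from h import *
p=bot.read_camera("wrist"); to([.594,-.2685,.077],97.9)
v,u=np.mgrid[0:420,0:560]; W=world(p,u,v); I=p["img"].astype(int)
red=(I[...,0]>60)&(I[...,0]>2*I[...,1])&(np.hypot(W[...,0]-.594,W[...,1]+.269)<.05)&(p["depth"]>0)&(W[...,2]>.062)&(W[...,2]<.11)
c=W[red]; r=cv2.minAreaRect(c[:,:2].astype(np.float32)*1000); print(len(c),np.round(r[0],1),np.round(r[1],1),round(r[2],1))
uu=u[red]; print("px u",uu.min(),uu.max(),"v",v[red].min(),v[red].max())
E
```

```text
t 12.25 pos [ 0.5938 -0.2693  0.1122] close ang 97.95 F [-0.1 -0.5 -0. ] w 1.003 g 0.0
R cols x,y,z [[-0.99, -0.138, -0.002], [-0.138, 0.99, -0.001], [0.002, -0.001, -1.0]]
delta tool [-0.0002  0.0008  0.0352] spin 0.05
3055 [ 595.  -268.2] [28.6 46.9] 7.6
px u 238 326 v 211 281
```

Call:
{"op": "send_rows", "data": {
  "deltas": "-0.001 0.001 0.015 0; -0.001 0.001 0.035 0; -0.001 0.001 0.035 0; -0.001 0.001 0.035 0"
}}

```text
t: 12.65
eef_pos: [0.5936, -0.2681, 0.0755]
tool_rot: [0.0, -0.069, 0.998, -0.0]
contact_force: [0.7, 0.1, 0.5]
gripper_width: 1.002
grasp_force: 0.0
```

Call:
{"op": "send_rows", "data": {
  "deltas": "0 0 0 0; 0 0 0 0; 0 0 0 0; 0 0 0 0; 0 0 0 0",
  "claw": 0.5,
  "force": 35
}}

```text
t: 13.15
eef_pos: [0.5942, -0.2685, 0.0766]
tool_rot: [0.001, -0.069, 0.998, -0.0]
contact_force: [-0.8, 0.5, 5.2]
gripper_width: 0.504
grasp_force: 5.0
```

Call:
{"op": "send_rows", "data": {
  "deltas": "0 0 0 0; 0 0 0 0; 0 0 0 0; 0 0 0 0; 0 0 0 0",
  "claw": 0.1
}}

```text
t: 13.65
eef_pos: [0.5954, -0.2686, 0.0779]
tool_rot: [0.002, -0.069, 0.998, -0.001]
contact_force: [-1.4, 1.2, 12.5]
gripper_width: 0.255
grasp_force: 38.5
```

```bash
python3 - <<'E'
from h import *
to([.594,-.2685,.077],97.9)
p=bot.read_camera("wrist");s=bot.read_camera("side")
cv2.imwrite("pics/g2.png",cv2.resize(np.hstack([p["img"],cv2.resize(s["img"][220:370,230:430],(560,420))])[:,:,::-1],(800,300)))
E
```

```text
t 13.65 pos [ 0.5954 -0.2686  0.0779] close ang 97.91 F [-1.4  1.2 12.5] w 0.255 g 38.5
R cols x,y,z [[-0.99, -0.138, -0.004], [-0.138, 0.99, -0.002], [0.005, -0.001, -1.0]]
delta tool [0.0014 0.0003 0.0009] spin 0.01
```

View pics/g2.png

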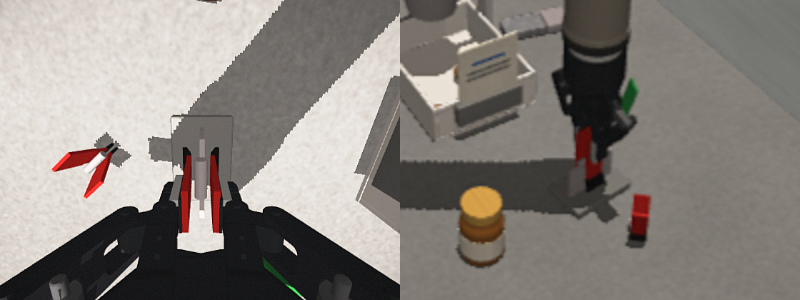

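The tails are squeezed parallel (opening about 23 mm, grip 38 N) and the jaws gape around the strip. I lift straight up.

Call:
{"op": "send_rows", "data": {
  "deltas": "0 0 -0.01 0; 0 0 -0.025 0; 0 0 -0.045 0; 0 0 -0.07 0; 0 0 -0.1 0"
}}

```text
t: 14.25
eef_pos: [0.5927, -0.2679, 0.1762]
tool_rot: [-0.001, -0.069, 0.998, 0.0]
contact_force: [-0.1, 0.3, -0.6]
gripper_width: 0.254
grasp_force: 36.7
```

Call:
{"op": "send_rows", "data": {
  "deltas": "0 0 -0.04 2.5; 0 0 -0.06 5; 0 0 -0.06 7.9; 0 0 -0.06 7.9; 0 0 -0.06 7.9"
}}

```text
t: 14.75
eef_pos: [0.593, -0.2679, 0.2353]
tool_rot: [-0.0, -0.001, 1.0, 0.0]
contact_force: [0.6, 0.7, -1.0]
gripper_width: 0.258
grasp_force: 36.7
```

```bash
python3 - <<'E'
from h import *
p=bot.read_camera("side"); w=bot.read_camera("wrist"); to([.545,-.098,.24],90)
for n,q in(("side",p),("wrist",w)): 
    for k in("clip_mid","card"): print(n,k,[(np.round(r["xyz"],4).tolist(),round(r["confidence"],2)) for r in bot.landmark_of(q,k)])
E
```

```text
t 14.85 pos [ 0.5929 -0.2679  0.2347] close ang 90.07 F [-0.7  0.6 -0.8] w 0.259 g 36.7
R cols x,y,z [[-1.0, -0.001, 0.001], [-0.001, 1.0, 0.0], [-0.001, 0.0, -1.0]]
delta tool [ 0.0477  0.1699 -0.0052] spin 0.07
side clip_mid [([0.594, -0.2673, 0.2173], 0.79), ([0.6043, -0.3644, 0.0266], 0.67), ([0.6886, -0.1899, 0.043], 0.5)]
side card [([0.5461, -0.0967, 0.1485], 0.6)]
wrist clip_mid [([0.604, -0.3637, 0.0253], 0.91), ([0.6921, -0.1915, 0.0381], 0.77), ([0.5899, -0.2677, 0.2197], 0.66)]
wrist card [([0.5461, -0.0922, 0.1513], 0.61)]
```

Call:
{"op": "send_rows", "data": {
  "deltas": "0.012 0.04 0 0; 0.025 0.08 0 0; 0.036 0.12 0 0; 0.048 0.155 0 0; 0.048 0.170 0 0"
}}

```text
t: 15.55
eef_pos: [0.5439, -0.0941, 0.235]
tool_rot: [-0.001, -0.002, 1.0, 0.001]
contact_force: [-0.2, 0.3, -0.5]
gripper_width: 0.261
grasp_force: 36.7
```

Call:
{"op": "send_rows", "data": {
  "deltas": "0 0 0 0; 0 0 0 0; 0 0 0 0"
}}

```text
t: 15.85
eef_pos: [0.5455, -0.1, 0.2353]
tool_rot: [0.0, 0.001, 1.0, -0.0]
contact_force: [0.7, -0.2, 0.0]
gripper_width: 0.252
grasp_force: 36.7
```

```bash
cat > m.py <<'E'
from h import *
to([.545,-.098,.182],90)
for n in ("wrist","side","top"):
    p=bot.read_camera(n)
    if n!="top": save(p,n+"card%d"%p["shot"])
    v,u=np.mgrid[0:420,0:560]; W=world(p,u,v); I=p["img"].astype(int); ok=p["depth"]>0
    ct=ok&(abs(W[...,2]-.150)<.004)&(abs(W[...,1]+.097)<.012)&(abs(W[...,0]-.545)<.06)&(I.std(-1)<25)
    c=W[ct]
    if len(c)>8: print(n,"cardtop",len(c),np.round(c.min(0),4),np.round(c.max(0),4),"y med",np.round(np.median(c[:,1]),4),"slope deg",np.round(np.degrees(np.polyfit(c[:,0],c[:,1],1)[0]),1))
    red=ok&(I[...,0]>60)&(I[...,0]>2*I[...,1])&(np.hypot(W[...,0]-.545,W[...,1]+.098)<.05)&(W[...,2]>.14)
    c=W[red]
    if len(c)>8: print(n,"clip red",len(c),np.round(np.percentile(c,2,0),4),np.round(np.percentile(c,98,0),4))
    blk=ok&(I.max(-1)<50)&(np.hypot(W[...,0]-.545,W[...,1]+.098)<.03)&(W[...,2]>.1)&(W[...,2]<.215)
    c=W[blk]
    if len(c)>8: print(n,"black",len(c),np.round(np.percentile(c,2,0),4),np.round(np.percentile(c,98,0),4))
    print(n,[(np.round(r["xyz"],4).tolist(),round(r["confidence"],2)) for r in bot.landmark_of(p,"clip_mid")[:3]])
E
python3 m.py; ls pics
```

```text
t 15.85 pos [ 0.5455 -0.1     0.2353] close ang 89.88 F [ 0.7 -0.2  0. ] w 0.252 g 36.7
R cols x,y,z [[-1.0, 0.002, -0.0], [0.002, 1.0, -0.001], [0.0, -0.001, -1.0]]
delta tool [0.0005 0.002  0.0533] spin -0.12
wrist cardtop 268 [ 0.5019 -0.0976  0.1475] [ 0.5531 -0.0952  0.1526] y med -0.0965 slope deg 0.2
wrist clip red 2046 [ 0.5317 -0.1111  0.2041] [ 0.5588 -0.089   0.2638]
wrist black 375 [ 0.5315 -0.1166  0.1825] [ 0.5538 -0.0836  0.2098]
wrist [([0.5429, -0.0979, 0.2185], 0.89), ([0.6045, -0.3633, 0.0244], 0.89), ([0.6912, -0.1919, 0.0399], 0.8)]
side cardtop 59 [ 0.5008 -0.1011  0.146 ] [ 0.5908 -0.0913  0.1526] y med -0.0976 slope deg 1.0
side clip red 155 [ 0.5309 -0.114   0.1984] [ 0.5552 -0.0882  0.2607]
side black 77 [ 0.5302 -0.1182  0.1808] [ 0.5551 -0.0858  0.1978]
side [([0.6882, -0.1915, 0.0422], 0.81), ([0.6043, -0.3673, 0.0289], 0.61), ([0.5459, -0.1002, 0.2173], 0.57)]
top [([0.4278, -0.286, 0.003], 0.6), ([0.6088, -0.3643, 0.0264], 0.58)]
both.png
clips.png
g1.png
g2.png
mid.png
side.png
side2.png
sidecard25.png
tip.png
top.png
top2.png
wclip.png
wrist1.png
wristcard24.png
```

Call:
{"op": "send_rows", "data": {
  "deltas": "0 0.0035 0 0; 0 0.0035 0.01 0; 0 0.0035 0.02 0; 0 0.0035 0.02 0; 0 0.0035 0.02 0"
}}

```text
t: 16.65
eef_pos: [0.5449, -0.0946, 0.2146]
tool_rot: [-0.001, -0.0, 1.0, -0.0]
contact_force: [-0.5, -0.7, -0.4]
gripper_width: 0.256
grasp_force: 36.7
```

```bash
python3 m.py
```

```text
t 16.65 pos [ 0.5449 -0.0946  0.2146] close ang 90.01 F [-0.5 -0.7 -0.4] w 0.256 g 36.7
R cols x,y,z [[-1.0, -0.0, 0.001], [-0.0, 1.0, -0.0], [-0.001, -0.0, -1.0]]
delta tool [-0.0001 -0.0034  0.0326] spin 0.01
wrist cardtop 246 [ 0.5019 -0.0973  0.1484] [ 0.5447 -0.0951  0.1528] y med -0.0965 slope deg -0.2
wrist clip red 1958 [ 0.5313 -0.1058  0.1821] [ 0.5584 -0.0837  0.2432]
wrist black 404 [ 0.5309 -0.1113  0.1616] [ 0.5545 -0.0782  0.2132]
wrist [([0.6034, -0.3633, 0.0276], 0.94), ([0.6938, -0.1907, 0.0388], 0.81), ([0.5428, -0.0928, 0.1962], 0.6)]
side cardtop 44 [ 0.5019 -0.1025  0.1461] [ 0.5908 -0.0924  0.1524] y med -0.0978 slope deg 1.1
side clip red 157 [ 0.5298 -0.1109  0.1781] [ 0.554  -0.0829  0.2411]
side black 74 [ 0.5293 -0.1149  0.1601] [ 0.5553 -0.0799  0.2129]
side [([0.69, -0.1944, 0.043], 0.79), ([0.6045, -0.3662, 0.0279], 0.61), ([0.5451, -0.0967, 0.1959], 0.49)]
top [([0.6082, -0.3638, 0.029], 0.52)]
```

Call:
{"op": "send_rows", "data": {
  "deltas": "0 -0.0015 0.008 0; 0 -0.0015 0.016 0; 0 -0.0015 0.024 0; 0 -0.0015 0.034 0; 0 -0.0015 0.034 0"
}}

```text
t: 17.45
eef_pos: [0.5441, -0.0959, 0.1793]
tool_rot: [-0.002, -0.0, 1.0, 0.0]
contact_force: [-0.1, -0.6, -1.1]
gripper_width: 0.255
grasp_force: 36.7
```

Call:
{"op": "send_rows", "data": {
  "deltas": "0 0 0 0; 0 0 0 0; 0 0 0 0; 0 0 0 0; 0 0 0 0"
}}

```text
t: 17.95
eef_pos: [0.5455, -0.0961, 0.1815]
tool_rot: [0.0, -0.0, 1.0, 0.0]
contact_force: [-0.6, -0.7, -0.4]
gripper_width: 0.258
grasp_force: 36.7
```

```bash
python3 m.py; python3 - <<'E'
import cv2,glob,numpy as np
w=cv2.imread(sorted(glob.glob("pics/wristcard*"),key=lambda s:int(s.split("card")[1][:-4]))[-1]);s=cv2.imread(sorted(glob.glob("pics/sidecard*"),key=lambda s:int(s.split("card")[1][:-4]))[-1])
cv2.imwrite("pics/fin.png",np.hstack([cv2.resize(w[100:420,80:480],(400,320)),cv2.resize(s[170:290,200:350],(400,320))]))
E
```

```text
t 17.95 pos [ 0.5455 -0.0961  0.1815] close ang 90.02 F [-0.6 -0.7 -0.4] w 0.258 g 36.7
R cols x,y,z [[-1.0, -0.0, -0.0], [-0.0, 1.0, 0.0], [0.0, 0.0, -1.0]]
delta tool [ 0.0005 -0.0019 -0.0005] spin 0.02
wrist cardtop 479 [ 0.5016 -0.108   0.1463] [ 0.5917 -0.0881  0.1539] y med -0.0966 slope deg -0.1
wrist clip red 1839 [ 0.5317 -0.1073  0.1508] [ 0.5589 -0.0852  0.2101]
wrist black 1908 [ 0.5317 -0.1201  0.1303] [ 0.5562 -0.0725  0.2143]
wrist [([0.6051, -0.3617, 0.0266], 0.86), ([0.5431, -0.0935, 0.1624], 0.59), ([0.5429, 0.011, -0.0007], 0.45)]
side cardtop 39 [ 0.4998 -0.1074  0.146 ] [ 0.591  -0.0915  0.1539] y med -0.0979 slope deg -0.7
side clip red 146 [ 0.5294 -0.1108  0.1441] [ 0.5541 -0.0851  0.2089]
side black 114 [ 0.5308 -0.1226  0.1258] [ 0.5549 -0.0811  0.2145]
side [([0.5478, -0.0957, 0.1621], 0.8), ([0.6876, -0.1948, 0.0424], 0.72), ([0.4298, -0.2841, -0.0033], 0.61)]
top [([0.6912, -0.1881, 0.0425], 0.61), ([0.6088, -0.3646, 0.0294], 0.6)]
```

View pics/fin.png

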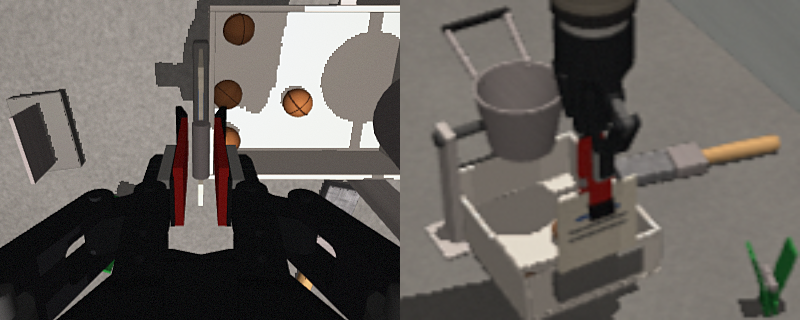

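The picture shows the red clip astride the card (left: card at 202,90, between the jaws at 180 and 222), all four walnuts in the tub, and the pot upright. The wrist force is about zero and the clip is centred within 1 mm.

```bash
python3 -c "
from station import bot
print(bot.hand_in())"
```

```text
the job is handed in; nothing more can be done
None
```

The job is handed in: all four walnuts are in the tub, the pot is upright again, and the arm is holding the red clip wide open astride the middle of the card's top edge without touching it.

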